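Turn the leaf of a stone sample book

ROBOT

A 6-joint arm with a two-finger parallel gripper is mounted at the origin on a cart in front of the work surface, level with it; the furniture and walls round the work are solid. World frame = base frame: x ahead of the robot, y to its left, z up, the work surface at z = 0. Lengths are in m, angles in rad, forces in N, time in s.
With the tool pointing down it reaches from about 0.325 to 0.9 m from the base axis. Payload 6.1 kg.
Tool frame: the origin (TCP) lies midway between the tips of the shut fingers; the grasp point (between the pads) lies 19 mm behind it; z points along the fingers, y is the line along which they close (so a half turn about z gives the same grasp; the last joint's range is limited). The gripper opens to 87 mm and grips with 3 to 60 N. Pads are 19 mm wide; open, the fingers measure 117 mm over their backs; the gripper's body (75 mm by 190 mm) begins 51 mm behind the grasp point.
Start: joints at [1.078, 0.22, 1.526, -0, 1.395, -0.126], TCP at [0.224, 0.583, 0.223] pointing down, gripper open.
Joint ranges: [-2.98, 2.98], [-0.91, 2.08], [0.09, 2.57], [-1.24, 4.39], [0.2, 2.65], [-2.68, 2.68]. Speed limits (rad/s): [2.57, 2.57, 3.01, 3.14, 3.14, 3.14].

INTERFACE

Orientations are given as a unit quaternion [w, x, y, z].
In Python, from bench import ctrl gives the robot as it stands.
- The arm moves only by the tool play_rows, never from a script. Its argument "steps" is a list of rows, each an object with "claw": the opening, from 0 (shut) to 1 (fully open); "dp": the shift along the tool's x, y, z in mm, a list of three; "delta_rot": the turn, a rotation vector about the tool's x, y, z in degrees, a list of three. In form: [{"claw": claw, "dp": [dx, dy, dz], "delta_rot": [ax, ay, az]}, ...]. A call has 1 to 12 rows; each row shifts and turns the commanded pose from where the row before left it, along the tool's axes as they then stand; what a row does not reach is not made up. A row lasts 1/12 s, in which the tool goes at most 41.7 mm and 7.16 degrees, less where a joint would pass 70% of its speed; a pose out of reach is approached as far as the arm can. A call is refused whole if a number of a shift passes 41.7 or a number of a turn 7.16, either way. A call with a gripper value outside its range is refused whole. The fingers move at their own pace and stop on an object; "grip_force" is the grip in N (left out, the last holds). Time passes only in rows, so rows that do not move let the fingers close. It gives the time, the measured TCP pose, the force, the opening and the grip force at its end, in the units of the state.
- ctrl.state(): the state, without advancing time (a new reading comes with each control period).
- ctrl.snapshot(name): name is "scene" or "top" or "wrist"; returns the picture (384x512x3 uint8, blue, green, red); there is no depth.
- ctrl.camera_info(name): a dict with "mtx" (3x3 intrinsics, pixels), "extrinsics" (4x4, takes a point from world to camera coordinates). Camera axes: x right, y down, z forward; pixel columns grow to the right and rows downward; lengths in m; the calibration is good to about 2 mm. A picture is of the moment at which its call begins: read the wrist's pose just before it. camera_info takes no time and is no camera call; for the wrist camera it gives the pose at the moment of the call.
- ctrl.sign_off(): hands the job in; it is judged then, once.
The state is a dict: "time": time; "joints": joint angles; "joint_vel": joint speeds; "joint_efforts": joint torques, N m; "tool_pos": TCP position; "orientation": TCP orientation; "wrist_force": force on the tool from outside, world axes, zero at the start; "ft_torque": the same for the moment, N m; "gripper_width": finger opening in m; "grip_force": force on a finger pad.
Only numpy, scipy, OpenCV 4.12 (cv2) and the standard library are available. Lean on these libraries where they do the work, as an engineer would, in place of code of your own. Each camera call takes 0.05 s, during which the arm holds its last target. There are 200 camera calls.

TASK

Push the upper leaf of the sample book (the white board with the red tab) up and over the spine until it lies fully flat on the other side; push it round without pinching it between the fingers, and do not fling it over. Leave the leaf with the blue tab lying flat where it is, and leave the book, the two rocks and the vial in their places on the bench.

Things in the scene. Friction and masses are not known exactly. Their poses are not given: they have to be found in the camera images.
- sample_book: the book's loose base, 2.2 kg: grey board 160 (x) x 210 (y) x 9 mm, top 39 mm above the bench, overhanging a wooden plinth by 18 mm at the near and far edges and 22 mm at the sides (+-y). Origin: centre of the underside, on the bench. The spine (hinge of two leaves) runs along the book's x, straight above the origin, 46 mm up. Both leaves lie on the +y half at first; the -y half is bare
- top_leaf (a joint): angle of the upper leaf (red tab) on the spine, rad: 0 = flat on the +y half (start side), pi/2 = upright, pi = flat on the -y half. It starts a little open, at 0.1 to 0.3. The hinge is stiff (friction 0.20 N m), so the leaf stays at whatever angle it is left; 1 to 4 N at the tab turns it. At 0 its underside is 46.5 mm above the bench
- lower_leaf (a joint): angle of the leaf below it (blue tab): same make, size, hinge and joint sense. It lies flat at 0, between 39 and 46 mm above the bench, and must stay there
- top_leaf_tab (a point): middle of the red tab, half way through its 6 mm thickness: 123 mm from the spine, 37 mm to the book's -x side of its middle. The tab is 36 mm wide along the spine and juts 30 mm out of the leaf's free edge, to 138 mm from the spine (33 mm past the board). Beneath it is nothing but the bench
- lower_leaf_tab (a point): middle of the blue tab, same size and distance from the spine, of the lower leaf; 37 mm to the book's +x side of its middle, so 38 mm of free space lies between the two tabs
- top_leaf_face: face half (uppermost at first) of the upper leaf, fixed to it; origin on the middle of the spine, x along the spine. The whole leaf: a white board with inlaid samples, 156 mm along the spine, from 12 to 108 mm off the spine, 6 mm thick, about 0.18 kg
- top_leaf_back: the back half of the upper leaf (its underside at first, uppermost once turned over), fixed to it; its origin is on the spine's middle
- green_rock: loose green mineral specimen, 40 x 52 x 36 mm, 0.12 kg; origin at the centre of its underside
- grey_rock: loose light grey rock, 52 x 66 x 45 mm, 0.2 kg; origin at the centre of its underside
- vial: loose upright clear vial with an off-white cap, diameter 25 mm, 56 mm high; origin at the centre of its underside

How it is judged:
By the outcome, as a careful person would: the job done as asked, in the order asked, and still so for the second after the job is handed in, with the robot touching nothing.
It also fails if it takes over 43 s, if anything falls off the work surface, if the arm or the gripper's body presses on something with over 40 N, if the wrist force passes 120 N, or if a joint passes its speed limit or range.

## Working session

There is one attempt and no reset: what is moved stays moved. The work goes in short steps, Python scripts to look and compute and a tool call to move; the robot and the scene stay as the last step left them, time stands still between calls to the robot, and variables do not carry over. Pictures are saved under pics/ and viewed, at most 10 in all, crops included, and the job is handed in when it is done.

Besides the shell and the picture viewer there is one more tool, called after ">>>" in YAML: its name, and indented under it one key for each argument. play_rows: Moves the arm, as the interface text tells. Its arguments: {"type":"object","properties":{"steps":{"type":"array","items":{"type":"object","properties":{"claw":{"type":"number"},"dp":{"type":"array","items":{"type":"number"}},"delta_rot":{"type":"array","items":{"type":"number"}}}}},"grip_force":{"type":"number"}},"required":["steps"]}

```bash
mkdir -p pics
python3 - <<'E'
from bench import ctrl
import cv2,numpy as np
a=ctrl.snapshot("scene");b=ctrl.snapshot("top")
cv2.imwrite("pics/s0.png",a);cv2.imwrite("pics/t0.png",b)
cv2.imwrite("pics/st.png",np.vstack([a,b])[:, :] if 0 else cv2.resize(np.hstack([a,b]),(800,300)))
for n in("scene","top"):
  c=ctrl.camera_info(n);print(n,np.array(c["mtx"]).round(1).tolist(),np.array(c["extrinsics"]).round(3).tolist())
print(ctrl.state())
E
```

```text
scene [[465.3, 0.0, 254.3], [0.0, 465.3, 187.6], [0.0, 0.0, 1.0]] [[-0.884, -0.468, -0.015, 0.607], [-0.21, 0.423, -0.881, 0.106], [0.419, -0.776, -0.472, 1.178], [0.0, 0.0, 0.0, 1.0]]
top [[485.5, 0.0, 263.4], [0.0, 485.5, 188.2], [0.0, 0.0, 1.0]] [[-0.013, -1.0, 0.025, 0.172], [-0.998, 0.011, -0.068, 0.634], [0.068, -0.025, -0.997, 1.308], [0.0, 0.0, 0.0, 1.0]]
{'time': 0.1, 'joints': array([ 1.07789533e+00,  2.21158994e-01,  1.52750938e+00, -2.50813908e-05,
        1.39474231e+00, -1.26091198e-01]), 'joint_vel': array([ 0.00160948, -0.00206192, -0.00048044, -0.00078734, -0.000681  ,
       -0.00078901]), 'joint_efforts': array([ 1.20773479e-03, -4.95938087e+01, -3.88522875e+01,  7.01242173e-02,
        5.14620391e-02, -7.23494259e-05]), 'tool_pos': array([0.22387868, 0.58290396, 0.2215327 ]), 'orientation': array([-2.65107252e-04,  1.82376173e-01,  9.83228409e-01, -8.69581782e-04]), 'wrist_force': array([ 0.90563243,  0.66671478, -0.57581226]), 'ft_torque': array([-0.03500797, -0.03747195,  0.01567863]), 'grip_force': 0.0, 'gripper_width': 0.0872294603300762}
```

View pics/s0.png

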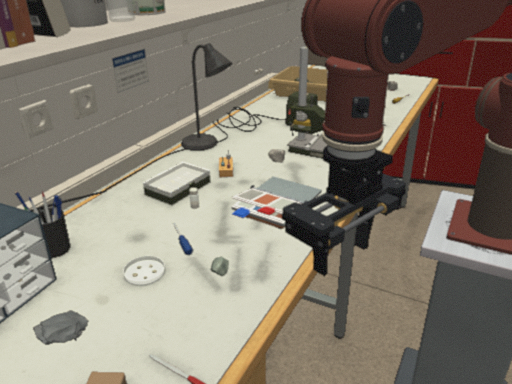

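View pics/t0.png

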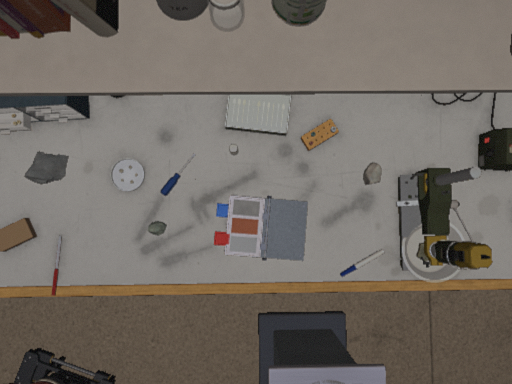

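Top view: the red tab is at (221,239), the blue tab at (222,210), the spine at column ~265 and the bare grey half at (287,230). The vial is at (233,149), the green rock at (157,228) and the grey rock at (372,173). Next I measure these.

```bash
cat > h.py <<'E'
import cv2,numpy as np
from bench import ctrl
def cam(n):
    c=ctrl.camera_info(n);return np.array(c["mtx"]),np.array(c["extrinsics"])
def ray(n,uv):
    K,E=cam(n);R,t=E[:3,:3],E[:3,3]
    return -R.T@t, R.T@np.linalg.inv(K)@np.array([*uv,1.])
def plane(n,uv,z):
    o,d=ray(n,uv);return o+d*(z-o[2])/d[2]
def tri(a,ua,b,ub):
    o,d=ray(a,ua);p,e=ray(b,ub)
    s=np.linalg.lstsq(np.c_[d,-e],p-o,rcond=None)[0]
    q,r=o+s[0]*d,p+s[1]*e
    return (q+r)/2,np.linalg.norm(q-r)
def blob(img,lo,hi,roi):
    x0,y0,x1,y1=roi
    m=cv2.inRange(cv2.cvtColor(img,cv2.COLOR_BGR2HSV),lo,hi);k=np.zeros_like(m);k[y0:y1,x0:x1]=m[y0:y1,x0:x1]
    c=max(cv2.findContours(k,0,1)[0],key=cv2.contourArea)
    r=cv2.moments(c);return (r['m10']/r['m00'],r['m01']/r['m00']),c
E
python3 - <<'E'
from h import *
s=cv2.imread("pics/s0.png");t=cv2.imread("pics/t0.png")
rt,_=blob(t,(170,120,80),(180,255,255),(205,225,232,250)) if 1 else 0
rs,_=blob(s,(165,130,80),(180,255,255),(255,200,285,218))
bt,_=blob(t,(100,120,80),(125,255,255),(205,200,232,220))
bs,_=blob(s,(100,120,80),(125,255,255),(228,202,256,222))
print(rt,rs,bt,bs)
print("red",tri("top",rt,"scene",rs));print("blue",tri("top",bt,"scene",bs),plane("top",bt,.043))
hsv=cv2.cvtColor(t,cv2.COLOR_BGR2HSV)
print(hsv[230,287],t[230,287])
_,c=blob(t,(100,15,60),(125,120,150),(264,190,320,270))
r=cv2.minAreaRect(c);print(r)
for p in cv2.boxPoints(r): print("grey",p,plane("top",p,.039))
_,c=blob(t,(0,0,150),(180,60,255),(224,190,266,265))
r=cv2.minAreaRect(c);print(r)
for p in cv2.boxPoints(r): print("leaf",p,plane("top",p,.05))
for n,p in dict(vial=(233,149),gr=(157,228),grey=(372,173)).items(): print(n,plane("top",p,.03))
cv2.imwrite("pics/tc.png",cv2.resize(t[185:270,195:320],None,fx=6,fy=6,interpolation=cv2.INTER_CUBIC))
E
```

```text
Traceback (most recent call last):
  File "h.py", line 19, in blob
    r=cv2.moments(c);return (r['m10']/r['m00'],r['m01']/r['m00']),c
                             ~~~~~~~~^~~~~~~~~
ZeroDivisionError: float division by zero
```

Run:
```python
from h import *
s=cv2.imread("pics/s0.png");t=cv2.imread("pics/t0.png")
def cen(img,f,roi):
    x0,y0,x1,y1=roi;I=img[y0:y1,x0:x1].astype(int);m=f(I);v,u=np.nonzero(m);return (u.mean()+x0,v.mean()+y0),m.sum()
red=lambda I:(I[...,2]>I[...,1]+90)
blu=lambda I:(I[...,0]>I[...,2]+70)
rt=cen(t,red,(205,225,229,250));rs=cen(s,red,(255,200,280,218))
bt=cen(t,blu,(205,198,229,220));bs=cen(s,blu,(228,202,256,222))
print(rt,rs,bt,bs)
print("red",tri("top",rt[0],"scene",rs[0]));print("blue",tri("top",bt[0],"scene",bs[0]),plane("top",bt[0],.043))
print(t[230,287])
_,c=blob(t,(95,15,60),(130,140,160),(268,190,320,270))
r=cv2.minAreaRect(c);print(r)
for p in cv2.boxPoints(r): print("grey",p,plane("top",p,.039))
for n,p in dict(vial=(233,149),gr=(157,228),grey=(372,173)).items(): print(n,plane("top",p,.03))
cv2.imwrite("pics/tc.png",cv2.resize(t[185:270,195:320],None,fx=6,fy=6,interpolation=cv2.INTER_CUBIC))
```

```text
((np.float64(220.6875), np.float64(237.97222222222223)), np.int64(144)) ((np.float64(266.3157894736842), np.float64(209.96052631578948)), np.int64(76)) ((np.float64(221.94573643410854), np.float64(209.85271317829458)), np.int64(129)) ((np.float64(241.421568627451), np.float64(212.02941176470588)), np.int64(102))
red (array([0.50422117, 0.27883736, 0.07161477]), np.float64(0.0012713983004500671))
blue (array([0.57725039, 0.27633796, 0.04460499]), np.float64(0.00034313297752037645)) [0.57744073 0.2765169  0.043     ]
[110 105  98]
((287.0, 227.5), (63.0, 38.0), 90.0)
grey [268. 196.] [0.61331715 0.1527983  0.039     ]
grey [306. 196.] [0.61216619 0.05028681 0.039     ]
grey [306. 259.] [0.44360858 0.05341287 0.039     ]
grey [268. 259.] [0.44507148 0.15501477 0.039     ]
vial [0.74298579 0.24614681 0.03      ]
gr [0.53118975 0.45152026 0.03      ]
grey [ 0.67352637 -0.13271728  0.03      ]
```

View pics/tc.png

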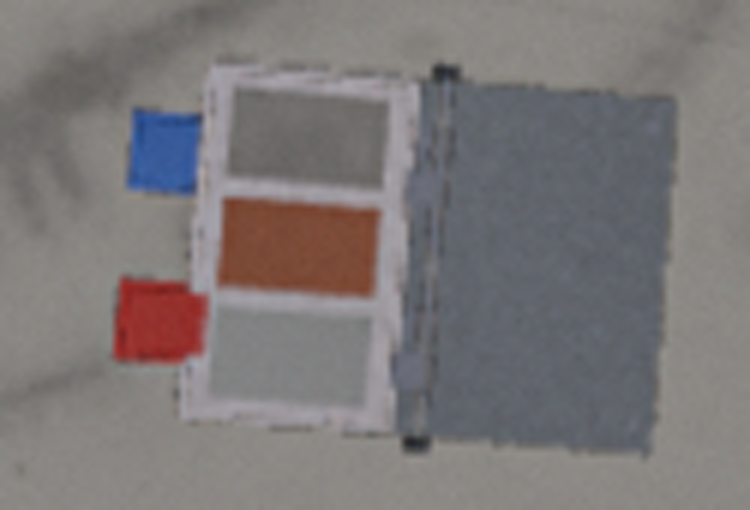

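The book is turned a few degrees and both tabs match the given sizes: red at z≈71 mm, so the leaf is at ~0.18 rad. I'll set up a book frame and helpers that work out the moves in tool axes.

```bash
cat >> h.py <<'E'
from scipy.spatial.transform import Rotation as Ro
def frame():
    a=plane("top",(195+447/6,185+72/6),.046);b=plane("top",(195+416/6,185+445/6),.046)
    ex=(a-b)/np.linalg.norm(a-b);ey=np.array([-ex[1],ex[0],0]);return (a+b)/2*[1,1,0],ex,ey
def where(st=None):
    st=st or ctrl.state();O,ex,ey=frame();q=st["orientation"];R=Ro.from_quat([q[1],q[2],q[3],q[0]])
    d=st["tool_pos"]-O;return np.array([d@ex,d@ey,d[2]])*1000,R
def target(tilt):
    O,ex,ey=frame();t=np.radians(tilt);z=-np.sin(t)*ey-np.cos(t)*np.array([0,0,1]);return Ro.from_matrix(np.c_[np.cross(ex,z),ex,z])
def plan(bx,by,bz,tilt):
    "total dp (mm, current tool axes) and rotvec (deg, tool axes) to a pose in book coordinates"
    p,R=where();O,ex,ey=frame();d=np.array([bx,by,bz])-p;w=d[0]*ex+d[1]*ey+d[2]*np.array([0,0,1])
    print("at",p.round(1),"dp",R.inv().apply(w).round(1),"rot",np.degrees((R.inv()*target(tilt)).as_rotvec()).round(1),"joints",ctrl.state()["joints"].round(2),"F",ctrl.state()["wrist_force"].round(1),"t",ctrl.state()["time"].round(2))
E
python3 - <<'E'
from h import *
O,ex,ey=frame();print(O,ex,ey,np.degrees(np.arctan2(ex[1],ex[0])))
for n,p in dict(red=[.50422,.27884,.0716],blue=[.57725,.27634,.0446],g1=[.6122,.0503,0]).items():
    d=p-O;print(n,d@ex,d@ey)
for uv in [(195+676/6,185+98/6),(195+650/6,185+455/6)]:
    d=plane("top",uv,.039)-O;print("corner",d@ex,d@ey)
plan(-37,210,150,0)
E
```

```text
[0.52776953 0.15702186 0.        ] [ 0.99537164 -0.09610043  0.        ] [0.09610043 0.99537164 0.        ] -5.51465947125323
red -0.03514731323004032 0.11899120078434286
blue 0.0377849289323036 0.1235209858977042
g1 0.09429570849199949 -0.09811411036088802
corner 0.08029964527739494 -0.10373330172072252
corner -0.07924451859193703 -0.10447703198445098Traceback (most recent call last):
  File "<stdin>", line 7, in <module>
  File "h.py", line 32, in plan
    print("at",p.round(1),"dp",R.inv().apply(w).round(1),"rot",np.degrees((R.inv()*target(tilt)).as_rotvec()).round(1),"joints",ctrl.state()["joints"].round(2),"F",ctrl.state()["wrist_force"].round(1),"t",ctrl.state()["time"].round(2))
                                                                                                                                                                                                             ^^^^^^^^^^^^^^^^^^^^^^^^^^
AttributeError: 'float' object has no attribute 'round'
```

The frame agrees with the given sizes to 2 mm. Next I get the move numbers.

```bash
sed -i 's/ctrl.state()\["time"\].round(2)/round(ctrl.state()["time"],2)/' h.py; python3 -c "
from h import *
plan(-37,230,200,0)"
```

```text
at [-343.4  394.7  221.5] dp [-339.3  -76.8   21.6] rot [-0.1  0.1 74.5] joints [ 1.08  0.22  1.53 -0.    1.39 -0.13] F [ 0.9  0.7 -0.6] t 0.1
```

>>> play_rows:
  steps:
    - {"claw":0,"dp":[-28,-6,2],"delta_rot":[0,0,0]}
    - {"claw":0,"dp":[-28,-6,2],"delta_rot":[0,0,0]}
    - {"claw":0,"dp":[-28,-6,2],"delta_rot":[0,0,0]}
    - {"claw":0,"dp":[-28,-6,2],"delta_rot":[0,0,0]}
    - {"claw":0,"dp":[-28,-6,2],"delta_rot":[0,0,0]}
    - {"claw":0,"dp":[-28,-6,2],"delta_rot":[0,0,0]}
    - {"claw":0,"dp":[-28,-6,2],"delta_rot":[0,0,0]}
    - {"claw":0,"dp":[-28,-6,2],"delta_rot":[0,0,0]}
    - {"claw":0,"dp":[-28,-6,2],"delta_rot":[0,0,0]}
    - {"claw":0,"dp":[-28,-6,2],"delta_rot":[0,0,0]}
    - {"claw":0,"dp":[-28,-6,2],"delta_rot":[0,0,0]}
    - {"claw":0,"dp":[-28,-6,2],"delta_rot":[0,0,0]}

```text
time: 1.1
tool_pos: [0.5128, 0.3946, 0.1978]
orientation: [-0.0, 0.182, 0.983, -0.0]
wrist_force: [-0.1, 0.6, 0.6]
gripper_width: 0.0148
grip_force: 0.0
```

>>> play_rows:
  steps:
    - {"claw":0,"dp":[0,0,0],"delta_rot":[0,0,6.8]}
    - {"claw":0,"dp":[0,0,0],"delta_rot":[0,0,6.8]}
    - {"claw":0,"dp":[0,0,0],"delta_rot":[0,0,6.8]}
    - {"claw":0,"dp":[0,0,0],"delta_rot":[0,0,6.8]}
    - {"claw":0,"dp":[0,0,0],"delta_rot":[0,0,6.8]}
    - {"claw":0,"dp":[0,0,0],"delta_rot":[0,0,6.8]}
    - {"claw":0,"dp":[0,0,0],"delta_rot":[0,0,6.8]}
    - {"claw":0,"dp":[0,0,0],"delta_rot":[0,0,6.8]}
    - {"claw":0,"dp":[0,0,0],"delta_rot":[0,0,6.8]}
    - {"claw":0,"dp":[0,0,0],"delta_rot":[0,0,6.8]}
    - {"claw":0,"dp":[0,0,0],"delta_rot":[0,0,6.5]}

```text
time: 2.02
tool_pos: [0.5116, 0.3955, 0.1978]
orientation: [-0.0, 0.742, 0.67, -0.001]
wrist_force: [0.5, -0.3, 0.0]
gripper_width: 0.0004
grip_force: 0.0
```

>>> play_rows:
  steps:
    - {"claw":0,"dp":[0,0,0],"delta_rot":[0,-7,0]}
    - {"claw":0,"dp":[0,0,0],"delta_rot":[0,-7,0]}
    - {"claw":0,"dp":[0,0,0],"delta_rot":[0,-7,0]}
    - {"claw":0,"dp":[0,0,0],"delta_rot":[0,-7,0]}
    - {"claw":0,"dp":[0,0,0],"delta_rot":[0,-7,0]}
    - {"claw":0,"dp":[0,0,0],"delta_rot":[0,-7,0]}
    - {"claw":0,"dp":[0,0,0],"delta_rot":[0,-7,0]}
    - {"claw":0,"dp":[0,0,0],"delta_rot":[0,-6,0]}
    - {"claw":0,"dp":[0,0,0],"delta_rot":[0,0,0]}

```text
time: 2.77
tool_pos: [0.5091, 0.3956, 0.1886]
orientation: [0.312, 0.652, 0.597, -0.349]
wrist_force: [-1.6, -0.1, -3.5]
gripper_width: 0.001
grip_force: 0.0
```

```bash
python3 -c "
from h import *
plan(-37,200,42,55)"
```

```text
at [-41.6 235.7 188.6] dp [101.2   6.  111.8] rot [-0.2  0.8  0.6] joints [ 0.81  0.96  0.82 -0.64  2.12  0.78] F [-1.6 -0.1 -3.5] t 2.77
```

```bash
python3 -c "
from h import *
plan(-37,172,43,55)"
```

```text
at [-41.6 235.7 188.6] dp [ 84.7   5.9 134.4] rot [-0.2  0.8  0.6] joints [ 0.81  0.96  0.82 -0.64  2.12  0.78] F [-1.6 -0.1 -3.5] t 2.77
```

>>> play_rows:
  steps:
    - {"claw":0,"dp":[10.6,0.7,16.8],"delta_rot":[0,0,0]}
    - {"claw":0,"dp":[10.6,0.7,16.8],"delta_rot":[0,0,0]}
    - {"claw":0,"dp":[10.6,0.7,16.8],"delta_rot":[0,0,0]}
    - {"claw":0,"dp":[10.6,0.7,16.8],"delta_rot":[0,0,0]}
    - {"claw":0,"dp":[10.6,0.7,16.8],"delta_rot":[0,0,0]}
    - {"claw":0,"dp":[10.6,0.7,16.8],"delta_rot":[0,0,0]}
    - {"claw":0,"dp":[10.6,0.7,16.8],"delta_rot":[0,0,0]}
    - {"claw":0,"dp":[8,0.7,14],"delta_rot":[0,0,0]}
    - {"claw":0,"dp":[0,0,0],"delta_rot":[0,0,0]}
    - {"claw":0,"dp":[0,0,0],"delta_rot":[0,0,0]}

```text
time: 3.6
tool_pos: [0.5116, 0.3341, 0.0559]
orientation: [0.31, 0.657, 0.596, -0.342]
wrist_force: [-0.6, -0.2, 1.2]
gripper_width: 0.0004
grip_force: 0.0
```

Run:
```python
from h import *
plan(-37,126,42,55)
a=ctrl.snapshot("scene");b=ctrl.snapshot("top")
cv2.imwrite("pics/a1.png",np.hstack([cv2.resize(a[150:270,200:350],(500,400)),cv2.resize(b[180:270,190:270],(300,338),interpolation=2)[:400] if 0 else cv2.resize(b[170:290,150:240],(300,400))]))
```

```text
at [-33.2 174.7  55.9] dp [-16.6  -3.8  47.8] rot [-0.1 -0.  -0. ] joints [ 0.75  0.98  1.04 -0.6   1.88  0.9 ] F [-0.6 -0.2  1.2] t 3.6
```

View pics/a1.png

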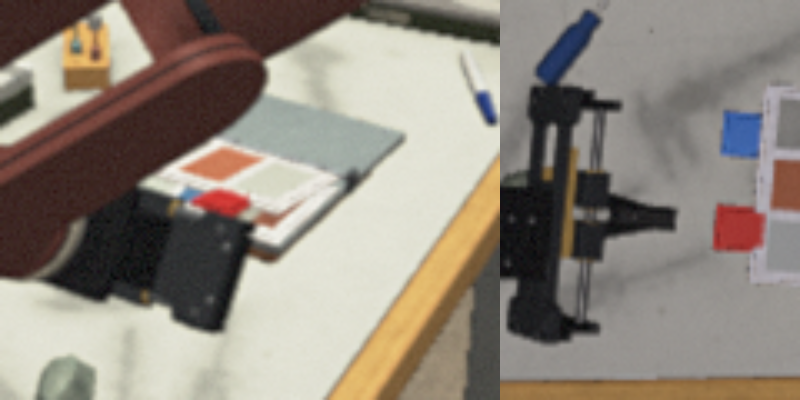

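The tool points at the red tab from the +y side and is clear of everything. Next it goes down and under the tab.

>>> play_rows:
  steps:
    - {"claw":0,"dp":[4,-1,3],"delta_rot":[0,0,0]}
    - {"claw":0,"dp":[4,-1,3],"delta_rot":[0,0,0]}
    - {"claw":0,"dp":[3,-1,2],"delta_rot":[0,0,0]}
    - {"claw":0,"dp":[0,-1,0],"delta_rot":[0,0,0]}
    - {"claw":0,"dp":[-4,0,5.7],"delta_rot":[0,0,0]}
    - {"claw":0,"dp":[-4,0,5.7],"delta_rot":[0,0,0]}
    - {"claw":0,"dp":[-4,0,5.7],"delta_rot":[0,0,0]}
    - {"claw":0,"dp":[-4,0,5.7],"delta_rot":[0,0,0]}
    - {"claw":0,"dp":[-4,0,5.7],"delta_rot":[0,0,0]}
    - {"claw":0,"dp":[-4,0,5.7],"delta_rot":[0,0,0]}
    - {"claw":0,"dp":[0,0,0],"delta_rot":[0,0,0]}

```text
time: 4.62
tool_pos: [0.5036, 0.2917, 0.0424]
orientation: [0.31, 0.657, 0.596, -0.342]
wrist_force: [0.8, -0.2, -0.1]
gripper_width: 0.0005
grip_force: 0.0
```

Run:
```python
from h import *
plan(-37,126,42,55)
```

```text
at [-37.  131.8  42.4] dp [-3.   0.   4.9] rot [-0.1  0.  -0. ] joints [ 0.72  0.92  1.17 -0.61  1.8   0.92] F [ 0.8 -0.2 -0.1] t 4.62
```

Under the tab with no contact. Next I plan the arc: the tip stays behind the leaf and the tilt eases off as the leaf goes over.

```bash
cat >> h.py <<'E'
def way(th):
    "TCP (book y,z mm) and tilt with the tip touching the leaf's back at leaf angle th (deg)"
    tilt=np.interp(th,[0,35,90,180],[55,55,18,8]);r=np.interp(th,[0,35,90,180],[124,120,112,100]);t=np.radians(th);f=np.radians(tilt)
    u=np.array([np.cos(t),np.sin(t)]);n=np.array([-np.sin(t),np.cos(t)])
    z=np.array([-np.sin(f),-np.cos(f)]);x=np.array([np.cos(f),-np.sin(f)])
    P=[s*9.5*x-k*z for s in(-1,1) for k in np.arange(0,60,1.)]
    d=max(p@n for p in P if r+p@u<138)
    return r*u-d*n+[0,46],tilt
def arc(t0,t1,n,bx=-37):
    plan(bx,*way(t0)[0],way(t0)[1])
    p,R=where();O,ex,ey=frame();tot=0
    for th in np.linspace(t0,t1,n+1)[1:]:
        (y,z),tl=way(th);q=np.array([bx,y,z]);d=q-p if th>t0 else 0
        T=target(tl);w=d[0]*ex+d[1]*ey+d[2]*np.array([0,0,1])
        print(round(th,1),R.inv().apply(w).round(1),np.degrees((R.inv()*T).as_rotvec()).round(1));p,R=q,T
E
python3 - <<'E'
from h import *
for t in range(0,181,20): print(t,way(t)[0].round(1),round(way(t)[1]))
arc(5,40,12)
E
```

```text
0 [124.  25.] 55
20 [119.2  74.4] 55
40 [ 97.5 115.4] 52
60 [ 66.3 142.1] 38
80 [ 28.7 156.1] 25
100 [-10.9 156.5] 17
120 [-48.1 142.9] 15
140 [-77.9 117.1] 12
160 [-95.9  82.6] 10
180 [-100.    47.3] 8
at [-37.  131.8  42.4] dp [-0.2  0.   8.6] rot [-0.1  0.  -0. ] joints [ 0.72  0.92  1.17 -0.61  1.8   0.92] F [ 0.8 -0.2 -0.1] t 4.62
7.9 [-6.5  0.   4.5] [-0.1  0.  -0. ]
10.8 [-6.5  0.  -3.7] [0. 0. 0.]
13.8 [-6.3  0.  -3.2] [0. 0. 0.]
16.7 [-6.7  0.  -2.9] [0. 0. 0.]
19.6 [-6.6  0.  -2.4] [0. 0. 0.]
22.5 [-6.7  0.  -2. ] [0. 0. 0.]
25.4 [-7.   0.  -1.7] [0. 0. 0.]
28.3 [-6.9  0.  -1.3] [0. 0. 0.]
31.2 [-7.   0.  -0.9] [0. 0. 0.]
34.2 [-7.   0.  -0.5] [0. 0. 0.]
37.1 [-6.4  0.  -0. ] [0.  1.4 0. ]
40.0 [-6.1  0.   0.2] [-0.  2. -0.]
```

>>> play_rows:
  steps:
    - {"claw":0,"dp":[-5,0,4],"delta_rot":[0,0,0]}
    - {"claw":0,"dp":[-6.5,0,-3.5],"delta_rot":[0,0,0]}
    - {"claw":0,"dp":[-6.5,0,-3],"delta_rot":[0,0,0]}
    - {"claw":0,"dp":[-6.5,0,-3],"delta_rot":[0,0,0]}
    - {"claw":0,"dp":[-6.5,0,-2.5],"delta_rot":[0,0,0]}
    - {"claw":0,"dp":[-6.5,0,-2],"delta_rot":[0,0,0]}
    - {"claw":0,"dp":[-7,0,-1.5],"delta_rot":[0,0,0]}
    - {"claw":0,"dp":[-7,0,-1.5],"delta_rot":[0,0,0]}

```text
time: 5.28
tool_pos: [0.5019, 0.2744, 0.0925]
orientation: [0.31, 0.657, 0.596, -0.342]
wrist_force: [0.7, -0.5, -2.9]
gripper_width: 0.0002
grip_force: 1.0
```

Run:
```python
from h import *
arc(28,60,10)
a=ctrl.snapshot("scene");b=ctrl.snapshot("top")
cv2.imwrite("pics/a2.png",np.hstack([cv2.resize(a[150:270,200:350],(500,400)),cv2.resize(b[170:290,180:270],(300,400))]))
```

```text
at [-37.  114.4  92.5] dp [-1.3  0.   1.9] rot [ 0. -0. -0.] joints [ 0.71  0.82  1.23 -0.63  1.83  0.88] F [ 0.7 -0.5 -2.9] t 5.28
31.2 [-8.9  0.   0.9] [ 0. -0. -0.]
34.4 [-7.7  0.  -0.5] [0. 0. 0.]
37.6 [-6.9  0.   0. ] [ 0.   1.7 -0. ]
40.8 [-6.7 -0.   0.2] [-0.   2.2 -0. ]
44.0 [-6.6 -0.   0.3] [0.  2.2 0. ]
47.2 [-6.6 -0.   0.5] [-0.   2.2  0. ]
50.4 [-6.6 -0.   0.6] [0.  2.2 0. ]
53.6 [-6.5 -0.   0.7] [0.  2.2 0. ]
56.8 [-6.5  0.   0.8] [ 0.   2.2 -0. ]
60.0 [-6.5 -0.   0.9] [0.  2.2 0. ]
```

View pics/a2.png

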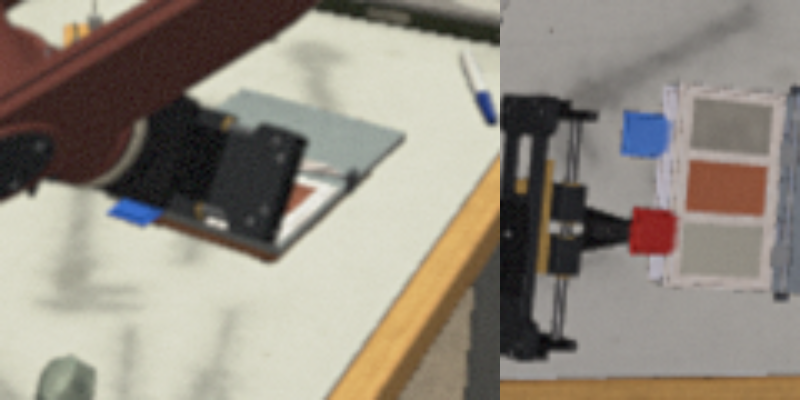

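The upper leaf is rising on the tip (about 25°) and the blue tab has not moved. I carry on.

>>> play_rows:
  steps:
    - {"claw":0,"dp":[-8,0,1],"delta_rot":[0,0,0]}
    - {"claw":0,"dp":[-7.5,0,-0.5],"delta_rot":[0,0,0]}
    - {"claw":0,"dp":[-7,0,0],"delta_rot":[0,1.7,0]}
    - {"claw":0,"dp":[-6.7,0,0.2],"delta_rot":[0,2.2,0]}
    - {"claw":0,"dp":[-6.6,0,0.3],"delta_rot":[0,2.2,0]}
    - {"claw":0,"dp":[-6.6,0,0.5],"delta_rot":[0,2.2,0]}
    - {"claw":0,"dp":[-6.6,0,0.6],"delta_rot":[0,2.2,0]}
    - {"claw":0,"dp":[-6.5,0,0.7],"delta_rot":[0,2.2,0]}
    - {"claw":0,"dp":[-6.5,0,0.8],"delta_rot":[0,2.2,0]}
    - {"claw":0,"dp":[-6.5,0,0.9],"delta_rot":[0,2.2,0]}

```text
time: 6.22
tool_pos: [0.497, 0.2271, 0.1414]
orientation: [0.218, 0.7, 0.636, -0.239]
wrist_force: [-1.1, 3.0, 0.4]
gripper_width: 0.0005
grip_force: 1.1
```

Run:
```python
from h import *
arc(60,96,12)
```

```text
at [-37.3  66.8 141.4] dp [-0.8  0.3 -0.2] rot [ 0.  -0.4 -0. ] joints [ 0.58  0.48  1.5  -0.5   1.61  0.77] F [-1.1  3.   0.4] t 6.22
63.0 [-6.8  0.3  0.7] [ 0.   1.6 -0. ]
66.0 [-6.   0.   1.1] [0. 2. 0.]
69.0 [-6.   0.   1.2] [-0.  2.  0.]
72.0 [-5.9  0.   1.3] [ 0.  2. -0.]
75.0 [-5.9 -0.   1.4] [0. 2. 0.]
78.0 [-5.8  0.   1.5] [-0.  2.  0.]
81.0 [-5.8 -0.   1.6] [0. 2. 0.]
84.0 [-5.7 -0.   1.7] [0. 2. 0.]
87.0 [-5.7 -0.   1.8] [0. 2. 0.]
90.0 [-5.6 -0.   1.8] [-0.  2. -0.]
93.0 [-5.7 -0.   1.9] [0.  0.3 0. ]
96.0 [-5.6  0.   2.2] [-0.   0.3 -0. ]
```

>>> play_rows:
  steps:
    - {"claw":0,"dp":[-6.8,0.3,0.7],"delta_rot":[0,1.6,0]}
    - {"claw":0,"dp":[-6,0,1.1],"delta_rot":[0,2,0]}
    - {"claw":0,"dp":[-6,0,1.2],"delta_rot":[0,2,0]}
    - {"claw":0,"dp":[-6,0,1.3],"delta_rot":[0,2,0]}
    - {"claw":0,"dp":[-6,0,1.4],"delta_rot":[0,2,0]}
    - {"claw":0,"dp":[-5.8,0,1.5],"delta_rot":[0,2,0]}
    - {"claw":0,"dp":[-5.8,0,1.6],"delta_rot":[0,2,0]}
    - {"claw":0,"dp":[-5.7,0,1.7],"delta_rot":[0,2,0]}
    - {"claw":0,"dp":[-5.7,0,1.8],"delta_rot":[0,2,0]}
    - {"claw":0,"dp":[-5.6,0,1.8],"delta_rot":[0,2,0]}
    - {"claw":0,"dp":[-5.7,0,1.9],"delta_rot":[0,0.3,0]}
    - {"claw":0,"dp":[-5.6,0,2.2],"delta_rot":[0,0.3,0]}

```text
time: 7.22
tool_pos: [0.4907, 0.1567, 0.1574]
orientation: [0.104, 0.732, 0.664, -0.114]
wrist_force: [0.7, 1.7, 0.4]
gripper_width: 0.0006
grip_force: 0.8
```

Run:
```python
from h import *
arc(96,132,12)
a=ctrl.snapshot("scene");b=ctrl.snapshot("top")
cv2.imwrite("pics/a3.png",np.hstack([cv2.resize(a[110:270,180:380],(500,400)),cv2.resize(b[170:290,200:320],(300,300))[:400] if 0 else cv2.resize(b[170:290,220:310],(300,400))]))
```

```text
at [-36.8  -3.9 157.4] dp [ 0.9 -0.2 -0.3] rot [ 0.   0.4 -0. ] joints [ 0.34  0.15  1.77 -0.29  1.37  0.51] F [0.7 1.7 0.4] t 7.22
99.0 [-4.6 -0.2  2.2] [ 0.   0.7 -0. ]
102.0 [-5.3 -0.   2.7] [0.  0.3 0. ]
105.0 [-5.2 -0.   3. ] [0.  0.3 0. ]
108.0 [-5.  -0.   3.2] [0.  0.3 0. ]
111.0 [-4.9  0.   3.5] [0.  0.3 0. ]
114.0 [-4.7  0.   3.7] [ 0.   0.3 -0. ]
117.0 [-4.5 -0.   3.9] [-0.   0.3  0. ]
120.0 [-4.3  0.   4.1] [0.  0.3 0. ]
123.0 [-4.1  0.   4.3] [-0.   0.3 -0. ]
126.0 [-3.9 -0.   4.5] [-0.   0.3  0. ]
129.0 [-3.6 -0.   4.7] [0.  0.3 0. ]
132.0 [-3.4  0.   4.9] [ 0.   0.3 -0. ]
```

View pics/a3.png

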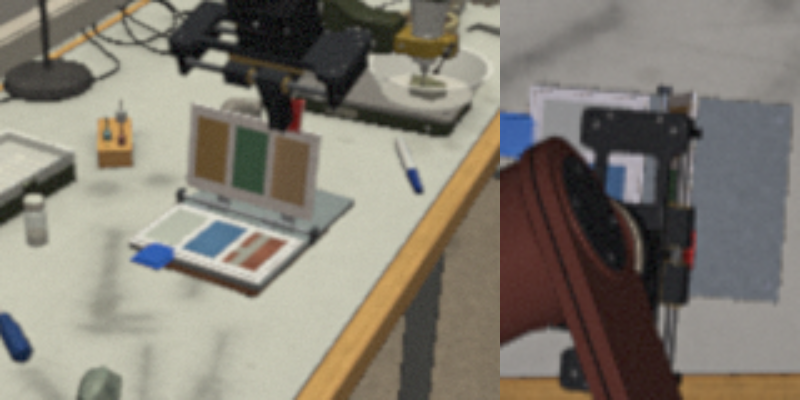

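The leaf is just past upright with the tip behind the red tab. The lower leaf lies flat and the book has not moved. I carry on over.

>>> play_rows:
  steps:
    - {"claw":0,"dp":[-4.6,0,2.2],"delta_rot":[0,0.6,0]}
    - {"claw":0,"dp":[-5.3,0,2.7],"delta_rot":[0,0.3,0]}
    - {"claw":0,"dp":[-5.2,0,3],"delta_rot":[0,0.3,0]}
    - {"claw":0,"dp":[-5,0,3.2],"delta_rot":[0,0.3,0]}
    - {"claw":0,"dp":[-4.9,0,3.5],"delta_rot":[0,0.3,0]}
    - {"claw":0,"dp":[-4.7,0,3.7],"delta_rot":[0,0.3,0]}
    - {"claw":0,"dp":[-4.5,0,3.9],"delta_rot":[0,0.3,0]}
    - {"claw":0,"dp":[-4.3,0,4.1],"delta_rot":[0,0.3,0]}
    - {"claw":0,"dp":[-4.1,0,4.3],"delta_rot":[0,0.3,0]}
    - {"claw":0,"dp":[-3.9,0,4.5],"delta_rot":[0,0.3,0]}
    - {"claw":0,"dp":[-3.6,0,4.7],"delta_rot":[0,0.3,0]}
    - {"claw":0,"dp":[-3.4,0,4.9],"delta_rot":[0,0.3,0]}

```text
time: 8.32
tool_pos: [0.4848, 0.0938, 0.1282]
orientation: [0.081, 0.735, 0.667, -0.089]
wrist_force: [-0.5, 0.6, 0.5]
gripper_width: 0.0006
grip_force: 0.6
```

Run:
```python
from h import *
arc(132,168,12)
```

```text
at [-36.7 -67.  128.2] dp [-0.3 -0.3 -0.5] rot [ 0.   0.4 -0. ] joints [ 0.19  0.08  1.89 -0.24  1.25  0.37] F [-0.5  0.6  0.5] t 8.32
135.0 [-3.4 -0.3  4.6] [ 0.   0.8 -0. ]
138.0 [-2.9 -0.   5.2] [0.  0.3 0. ]
141.0 [-2.6  0.   5.3] [0.  0.3 0. ]
144.0 [-2.3  0.   5.4] [ 0.   0.3 -0. ]
147.0 [-2.1  0.   5.5] [0.  0.3 0. ]
150.0 [-1.8  0.   5.6] [0.  0.3 0. ]
153.0 [-1.5  0.   5.7] [ 0.   0.3 -0. ]
156.0 [-1.2  0.   5.7] [-0.   0.3 -0. ]
159.0 [-0.9 -0.   5.8] [0.  0.3 0. ]
162.0 [-0.6  0.   5.8] [ 0.   0.3 -0. ]
165.0 [-0.3  0.   5.8] [-0.   0.3  0. ]
168.0 [-0.  -0.   5.8] [-0.   0.3 -0. ]
```

>>> play_rows:
  steps:
    - {"claw":0,"dp":[-3.4,0,4.6],"delta_rot":[0,0.6,0]}
    - {"claw":0,"dp":[-2.9,0,5.2],"delta_rot":[0,0.3,0]}
    - {"claw":0,"dp":[-2.6,0,5.3],"delta_rot":[0,0.3,0]}
    - {"claw":0,"dp":[-2.3,0,5.4],"delta_rot":[0,0.3,0]}
    - {"claw":0,"dp":[-2.1,0,5.5],"delta_rot":[0,0.3,0]}
    - {"claw":0,"dp":[-1.8,0,5.6],"delta_rot":[0,0.3,0]}
    - {"claw":0,"dp":[-1.5,0,5.7],"delta_rot":[0,0.3,0]}
    - {"claw":0,"dp":[-1.2,0,5.7],"delta_rot":[0,0.3,0]}
    - {"claw":0,"dp":[-0.9,0,5.8],"delta_rot":[0,0.3,0]}
    - {"claw":0,"dp":[-0.6,0,5.8],"delta_rot":[0,0.3,0]}
    - {"claw":0,"dp":[-0.3,0,5.8],"delta_rot":[0,0.3,0]}
    - {"claw":0,"dp":[0,0,5.8],"delta_rot":[0,0.3,0]}

```text
time: 9.32
tool_pos: [0.4816, 0.0616, 0.0674]
orientation: [0.058, 0.738, 0.67, -0.064]
wrist_force: [0.1, -0.8, 1.5]
gripper_width: 0.0008
grip_force: 0.5
```

Run:
```python
from h import *
arc(168,180,6)
```

```text
at [-36.8 -99.4  67.4] dp [ 0.1 -0.2 -0.2] rot [0.  0.5 0. ] joints [ 0.08  0.11  1.98 -0.19  1.09  0.27] F [ 0.1 -0.8  1.5] t 9.32
170.0 [ 0.3 -0.2  3.6] [0.  0.8 0. ]
172.0 [ 0.3 -0.   3.5] [ 0.   0.2 -0. ]
174.0 [0.4 0.  3.2] [ 0.   0.2 -0. ]
176.0 [ 0.5 -0.   3.2] [-0.   0.2 -0. ]
178.0 [0.5 0.  3.2] [0.  0.2 0. ]
180.0 [ 0.6 -0.   3.1] [-0.   0.2 -0. ]
```

>>> play_rows:
  steps:
    - {"claw":0,"dp":[0.3,0,3.5],"delta_rot":[0,0.6,0]}
    - {"claw":0,"dp":[0.3,0,3.5],"delta_rot":[0,0.2,0]}
    - {"claw":0,"dp":[0.4,0,3.2],"delta_rot":[0,0.2,0]}
    - {"claw":0,"dp":[0.5,0,3.2],"delta_rot":[0,0.2,0]}
    - {"claw":0,"dp":[0.5,0,3.2],"delta_rot":[0,0.2,0]}
    - {"claw":0,"dp":[0.5,0,2],"delta_rot":[0,0.2,0]}
    - {"claw":0,"dp":[0,0,1],"delta_rot":[0,0,0]}
    - {"claw":0,"dp":[0,0,0],"delta_rot":[0,0,0]}

```text
time: 9.98
tool_pos: [0.4815, 0.0613, 0.048]
orientation: [0.049, 0.738, 0.67, -0.054]
wrist_force: [-0.4, 0.2, -0.6]
gripper_width: 0.0007
grip_force: 0.1
```

>>> play_rows:
  steps:
    - {"claw":0,"dp":[0,0,0.8],"delta_rot":[0,0,0]}
    - {"claw":0,"dp":[0,0,0.8],"delta_rot":[0,0,0]}
    - {"claw":0,"dp":[0,0,0],"delta_rot":[0,0,0]}

```text
time: 10.23
tool_pos: [0.4816, 0.0612, 0.0469]
orientation: [0.049, 0.738, 0.671, -0.053]
wrist_force: [-1.4, 1.1, 3.0]
gripper_width: 0.0007
grip_force: 1.5
```

>>> play_rows:
  steps:
    - {"claw":0,"dp":[0,0,0.6],"delta_rot":[0,0,0]}
    - {"claw":0,"dp":[0,0,0.6],"delta_rot":[0,0,0]}
    - {"claw":0,"dp":[0,0,0],"delta_rot":[0,0,0]}

```text
time: 10.48
tool_pos: [0.4818, 0.0612, 0.0466]
orientation: [0.049, 0.738, 0.67, -0.053]
wrist_force: [-4.3, 2.5, 11.6]
gripper_width: 0.0001
grip_force: 5.6
```

>>> play_rows:
  steps:
    - {"claw":0,"dp":[0,0,0.5],"delta_rot":[0,0,0]}
    - {"claw":0,"dp":[0,0,0.5],"delta_rot":[0,0,0]}
    - {"claw":0,"dp":[0,0,0],"delta_rot":[0,0,0]}
    - {"claw":0,"dp":[0,0,0],"delta_rot":[0,0,0]}

```text
time: 10.82
tool_pos: [0.4818, 0.0612, 0.0464]
orientation: [0.049, 0.738, 0.67, -0.053]
wrist_force: [-7.0, 3.0, 18.1]
gripper_width: 0.0004
grip_force: 9.1
```

Force built up sharply at the expected height (46.4 mm), so the leaf is down on the base. I back off straight up and check.

>>> play_rows:
  steps:
    - {"claw":0,"dp":[0,0,-1],"delta_rot":[0,0,0]}
    - {"claw":0,"dp":[0,0,-2],"delta_rot":[0,0,0]}
    - {"claw":0,"dp":[0,0,-6],"delta_rot":[0,0,0]}
    - {"claw":0,"dp":[0,0,-20],"delta_rot":[0,0,0]}
    - {"claw":0,"dp":[0,0,-25],"delta_rot":[0,0,0]}
    - {"claw":0,"dp":[0,0,-25],"delta_rot":[0,0,0]}
    - {"claw":0,"dp":[0,0,-25],"delta_rot":[0,0,0]}
    - {"claw":0,"dp":[0,0,-25],"delta_rot":[0,0,0]}
    - {"claw":0,"dp":[-20,0,-15],"delta_rot":[0,0,0]}
    - {"claw":0,"dp":[-30,0,0],"delta_rot":[0,0,0]}
    - {"claw":0,"dp":[-30,0,0],"delta_rot":[0,0,0]}
    - {"claw":0,"dp":[-30,0,0],"delta_rot":[0,0,0]}

```text
time: 11.82
tool_pos: [0.473, -0.0279, 0.2036]
orientation: [0.049, 0.738, 0.671, -0.053]
wrist_force: [0.7, 0.3, -0.3]
gripper_width: 0.0003
grip_force: 0.0
```

>>> play_rows:
  steps:
    - {"claw":0,"dp":[-30,0,0],"delta_rot":[0,0,0]}
    - {"claw":0,"dp":[-30,0,0],"delta_rot":[0,0,0]}
    - {"claw":0,"dp":[-30,0,0],"delta_rot":[0,0,0]}
    - {"claw":0,"dp":[-20,0,0],"delta_rot":[0,0,0]}
    - {"claw":0,"dp":[0,0,0],"delta_rot":[0,0,0]}
    - {"claw":0,"dp":[0,0,0],"delta_rot":[0,0,0]}

```text
time: 12.32
tool_pos: [0.4624, -0.1361, 0.2188]
orientation: [0.049, 0.739, 0.67, -0.053]
wrist_force: [-0.5, 0.3, 0.4]
gripper_width: 0.0002
grip_force: 0.0
```

Run:
```python
from h import *
a=ctrl.snapshot("scene");b=ctrl.snapshot("top")
def cen(img,f,roi):
    x0,y0,x1,y1=roi;I=img[y0:y1,x0:x1].astype(int);m=f(I);v,u=np.nonzero(m);return ((u.mean()+x0,v.mean()+y0) if m.any() else None),m.sum()
red=lambda I:(I[...,2]>I[...,1]+90);blu=lambda I:(I[...,0]>I[...,2]+70)
O,ex,ey=frame()
rt=cen(b,red,(295,215,340,275));rs=cen(a,red,(270,150,360,260));bt=cen(b,blu,(205,198,229,220));bs=cen(a,blu,(228,202,256,222))
print(rt,rs,bt,bs)
for x,y in((rt,rs),(bt,bs)):
  if x[0] and y[0]:
    p,e=tri("top",x[0],"scene",y[0]);d=p-O;print(d@ex,d@ey,p[2],e)
print(ctrl.state()["time"],ctrl.state()["tool_pos"])
cv2.imwrite("pics/a4.png",np.hstack([cv2.resize(a[110:270,180:380],(400,320)),cv2.resize(b[130:290,140:340],(400,320))]))
```

```text
((np.float64(310.4710144927536), np.float64(244.84782608695653)), np.int64(138)) ((np.float64(311.07894736842104), np.float64(180.9736842105263)), np.int64(38)) ((np.float64(222.44897959183675), np.float64(209.87755102040816)), np.int64(147)) ((np.float64(241.35294117647058), np.float64(211.90196078431373)), np.int64(102))
-0.035094265250876874 -0.11934704490481834 0.04654486971745908 0.00011449530221515319
0.038208908049598374 0.1224484517459953 0.04428536070204814 0.0005511796563630499
12.4167 [ 0.46245341 -0.13473914  0.21840682]
```

View pics/a4.png

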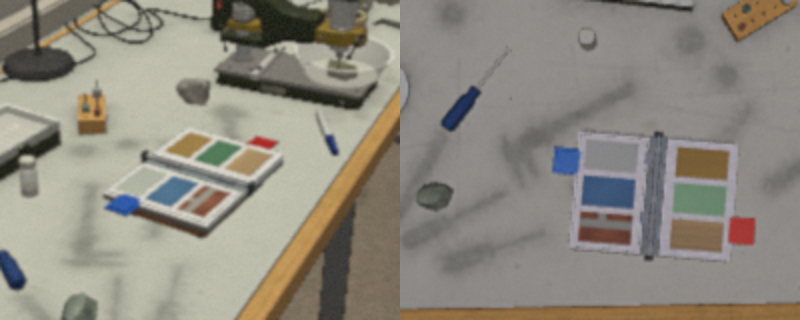

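The final view shows the upper leaf flat on the -y half, with the red tab about 1 mm off its expected height. The lower leaf, book, rocks and vial are where they were, so I hand in.

```bash
python3 -c "
from bench import ctrl
print(ctrl.sign_off())"
```

```text
the job is handed in; nothing more can be done
None
```

The job is handed in: the upper leaf was pushed round by the closed fingertips, without pinching or flinging, and lies flat on the other side (12.4 s of the 43 s used); the final pictures show the blue-tab leaf, book, rocks and vial where they were.

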